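# Clear the tap and shut it

### The arm

A 7-joint arm with a two-finger parallel gripper is mounted at the origin on the work surface. World frame = base frame: x ahead of the robot, y to its left, z up, the work surface at z = 0. Lengths are in mm, angles in rad, forces in N, time in s.
With the tool pointing down it reaches from about 400 to 850 mm from the base axis. Payload 4.5 kg.
Tool frame: the origin (TCP) lies on the centre line of the jaws, within the pads' length; the fingertips stand 17 mm ahead of it and the grasp point (between the pads) lies 2 mm behind it; x points along the fingers, y is the direction in which the jaws open and shut, and the axes are right-handed (so a half turn about x gives the same grasp; the last joint's range is limited). The gripper opens to 88 mm and grips with 3 to 60 N. Pads are 18 mm wide; open, the fingers measure 123 mm over their backs; the gripper's body (75 mm by 187 mm) begins 45 mm behind the grasp point.
Start: joints at [-1.286, 0.689, -0.195, 1.565, 0.157, 0.902, -0.215], TCP at [155.09, 605.474, 255.743] pointing down, gripper open.
Joint ranges: [-3.01, 3.01], [-0.46, 2.08], [-1.47, 1.51], [0.13, 2.56], [-1, 4.14], [0.04, 2.09], [-2.66, 2.66]. Speed limits (rad/s): [2.57, 2.57, 3.14, 3.14, 3.14, 3.14, 3.14].

### API

Orientations are given as a rotation vector (axis times angle).
In Python, from station import monitor, imaging, manip gives the robot as it stands.
- The arm moves only by the tool apply_moves, never from a script. Its argument "motion" is a list of rows, each a list of 3 entries, a list of its own where there are three numbers: the shift along the tool's x, y, z in m, then the turn, a rotation vector about the tool's x, y, z in degrees, then the opening, from 0 (shut) to 1 (fully open). In form: [[[dx, dy, dz], [ax, ay, az], grip], ...]. A call has 1 to 5 rows; each row shifts and turns the pose as measured when the row begins, along the tool's axes as they then stand; what a row does not reach is not made up. A row lasts 1/10 s, in which the tool goes at most 50 mm and 8.59 degrees, less where a joint would pass 70% of its speed; a pose out of reach is approached as far as the arm can. A call is refused whole if a number of a shift passes 0.05 or a number of a turn 8.59, either way. A call with a gripper value outside its range is refused whole. The fingers move at their own pace and stop on an object; "newtons" is the grip in N (left out, the last holds). Time passes only in rows, so rows that do not move let the fingers close. It gives the time, the measured TCP pose, the force and the opening at its end, in the units of the state.
- monitor.sense(): the state, without advancing time (a new reading comes with each control period).
- imaging.read_camera(name): name is "scene" or "top"; returns (picture, depth): 384x512x3 uint8, blue, green, red; 384x512 float32, mm along the optical axis (not along the pixel's ray), 0 where there is no reading.
- imaging.camera_model(name): a dict with "fx", "fy", "cx", "cy" (pixels), "T" (4x4, takes a point from camera to world coordinates). Camera axes: x right, y up, looking along -z (the intrinsics and any distortion apply to the point x, -y, -z); pixel columns grow to the right and rows downward; lengths in mm; the calibration is good to about 2 mm. A picture is of the moment at which its call begins. camera_model takes no time and is no camera call.
- manip.job_done(): hands the job in, once; it reports no verdict.
The state is a dict: "time_s": time; "qpos": joint angles; "joint_velocities": joint speeds; "tau": joint torques, N m; "ee_pos": TCP position; "tool_rot": TCP orientation; "wrist_force": force on the tool from outside, world axes, zero at the start; "ft_torque": the same for the moment, N m; "grip_width": finger opening in mm.
Only numpy, scipy, OpenCV 4.12 (cv2) and the standard library are available. Lean on these libraries where they do the work, as an engineer would, in place of code of your own. Each camera call takes 0.05 s, during which the arm holds its last target. There are 200 camera calls.

### The job

The tap of the steel bulk drum was left open and a tall jar is standing in the way of its lever. First lift the jar clear and set it down gently, upright, in the open cardboard stock tray beside the short jar; then swing the tap lever the quarter turn until it is fully closed against its stop, square to the pipe and pointing to the robot's side. Leave the other goods on the counter undisturbed.

Things in the scene. Friction and masses are not known exactly. Their poses are not given: they have to be found in the camera images.
- tap_lever (a joint): angle of the ball valve lever about its upright axis (point valve_axis): 0 = closed, lever square to the pipe, pointing along the dispenser's -x (roughly to the robot); 1.571 = open, in line with the pipe, pointing along the dispenser's -y (away from the drum). Grows counter-clockwise seen from above, stops at both ends, takes 0.25 N m to turn, stays where left
- valve_axis (a point): point on the lever's upright turning axis, 133 mm above the counter at the mid-height of the lever; its axes are the dispenser's: z up, +y along the pipe to the drum, -x the closed direction
- lever_grip (a point): middle of the grip on the lever, 108 mm from the axis. The black grip is a bar 80 mm long (60 to 140 mm from the axis), 18 mm wide, 16 mm high, 125 to 141 mm above the counter, nothing under its outer part when the jar is gone; this frame turns with the lever, -x points along it to its tip
- dispenser: fixed dispenser, origin on the counter under the valve axis. Steel drum 210 mm across, 340 mm high, centred 320 mm along +y; a 22 mm pipe at 85 mm height runs from it to the brass valve at the origin (125 mm high; the lever hub on it, 28 mm across, tops out at 147 mm); a down-turned spout 55 mm along -y over a drip tray 75 mm square, 14 mm high, centred 60 mm along -y
- tall_jar: the tall jar in the lever's path: a loose round jar 58 mm in diameter and 150 mm high with a dark metal lid (lid 56 mm across, top 17 mm), 0.3 to 0.55 kg, amber contents and paper label. Origin at the centre of its underside, z up. It stands on the counter about 120 mm from the valve axis, midway between the open and the closed directions
- stock_tray: fixed open cardboard tray, 240 mm (its x) by 160 mm (its y), 40 mm high, walls and floor 5 mm thick. Origin at the centre of its underside. The short jar stands at its +x end; the -x half is empty
- carton: fixed closed cardboard carton, 220 by 150 mm, 85 mm high, beside the tray (the two may change places). Origin at the centre of its underside
- short_jar: loose round jar 64 mm in diameter, 80 mm high, standing in the stock tray. Origin at the centre of its underside; to be left alone
- food_can: loose can, 72 mm in diameter, 75 mm high, at the back. Origin under its centre; to be left alone
- spice_tin: loose round tin 48 mm in diameter, 98 mm high, at the back. Origin under its centre; to be left alone
- sauce_bottle: loose bottle 56 mm in diameter, 173 mm high, at the back. Origin under its centre; to be left alone
- wood_spoon: loose wooden spoon 220 mm long, lying flat to the robot's left. Origin under its middle; to be left alone
- taster_cup: loose white cup 68 mm in diameter, 60 mm high, at the back right. Origin under its centre; to be left alone

How it is judged:
By the outcome, as a careful person would: the job done as asked, in the order asked, and still so for the second after the job is handed in, with the robot touching nothing.
It also fails if it takes over 59 s, if anything falls off the work surface, if the arm or the gripper's body presses on something with over 40 N, if the wrist force passes 120 N, or if a joint passes its speed limit or range.

## Working session

There is one attempt and no reset: what is moved stays moved. The work goes in short steps, Python scripts to look and compute and a tool call to move; the robot and the scene stay as the last step left them, time stands still between calls to the robot, and variables do not carry over. Pictures are saved under pics/ and viewed, about 8 in all and at most 12, crops included, and the job is handed in when it is done.

Besides the shell and the picture viewer there is one more tool, called after "Call:" as name([rows], argument=value, ...), one row to a line, values as JSON. apply_moves: Moves the arm, as the interface text tells. Its arguments: {"type":"object","properties":{"motion":{"type":"array"},"newtons":{"type":"number"}},"required":["motion"]}

```bash
mkdir -p pics; cat > h.py <<'E'
import numpy as np, cv2
from station import monitor, imaging, manip
def grab(n,tag):
    p,d=imaging.read_camera(n); cv2.imwrite(f'pics/{n}_{tag}.png',p); np.savez(f'pics/{n}_{tag}.npz',p=p,d=d); return p,d
def cloud(n,d):
    m=imaging.camera_model(n); v,u=np.mgrid[:384,:512]
    c=np.stack([(u-m['cx'])/m['fx']*d,-(v-m['cy'])/m['fy']*d,-d,np.ones_like(d)],-1)
    w=(c@np.array(m['T']).T)[...,:3]; w[d==0]=np.nan; return w
E
python3 - <<'E'
from h import *
print({k:(np.round(v,3) if not isinstance(v,float) else v) for k,v in monitor.sense().items()})
for n in('top','scene'):
    p,d=grab(n,'0'); print(imaging.camera_model(n))
a=cv2.imread('pics/top_0.png');b=cv2.imread('pics/scene_0.png')
E
```

```text
{'time_s': 0.0, 'qpos': array([-1.286,  0.69 , -0.195,  1.566,  0.157,  0.903, -0.215]), 'joint_velocities': array([-0.001,  0.   , -0.001, -0.   ,  0.001,  0.   ,  0.   ]), 'tau': array([ 0.0000e+00, -5.2755e+01, -1.2670e+00, -1.5342e+01, -5.3000e-02,
        7.0000e-03,  0.0000e+00]), 'ee_pos': array([155.017, 604.847, 254.918]), 'tool_rot': array([ 0.195,  1.562, -0.198]), 'wrist_force': array([ 0.614, -0.758,  0.124]), 'ft_torque': array([-0.021,  0.037, -0.02 ]), 'grip_width': 87.99798667334001}
{'fx': 397.71670620899437, 'fy': 397.71670620899437, 'cx': 254.57415030679996, 'cy': 184.87275460520732, 'T': array([[ 9.94499178e-03,  9.96900969e-01, -7.80356057e-02,
         4.53700272e+02],
       [-9.99805458e-01,  8.58386493e-03, -1.77584808e-02,
        -8.18750637e+01],
       [-1.70335996e-02,  7.81970325e-02,  9.96792396e-01,
         1.28803612e+03],
       [ 0.00000000e+00,  0.00000000e+00,  0.00000000e+00,
         1.00000000e+00]])}
{'fx': 383.7644680240067, 'fy': 383.7644680240067, 'cx': 260.6135188000414, 'cy': 195.19671630935048, 'T': array([[-1.83621143e-01, -7.67641827e-01,  6.14010831e-01,
         1.19033319e+03],
       [ 9.82951318e-01, -1.37359032e-01,  1.22226030e-01,
         5.96288393e+01],
       [-9.48587988e-03,  6.25986039e-01,  7.79776569e-01,
         8.78385141e+02],
       [ 0.00000000e+00,  0.00000000e+00,  0.00000000e+00,
         1.00000000e+00]])}
```

View pics/top_0.png

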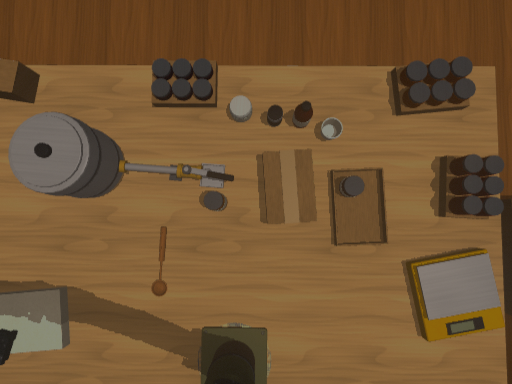

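View pics/scene_0.png

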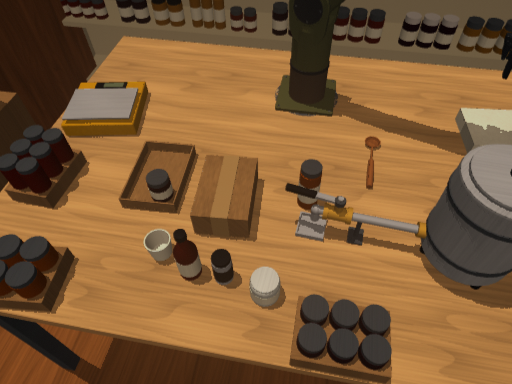

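The top view shows the lever hub at about (184,170), with the grip running (207..234,177). The tall jar's lid is at (214,201), the tray at (358,206) with the short jar at (352,186), and the carton at (287,186). The scene view agrees: jar (311,175), tray (160,177).

```bash
python3 - <<'E'
from h import *
for n in('top','scene'):
    z=np.load(f'pics/{n}_0.npz'); W=cloud(n,z['d'].astype(float)); g=z['p'].max(2)
    print(n,'valid',np.isfinite(W[...,0]).mean())
    if n=='top':
        boxes={'jar':(195,185,235,220,140,160),'lever':(196,165,240,186,132,150),'hub':(170,160,196,180,140,155),'carton':(250,140,325,230,78,95),'trayrim':(322,160,395,255,34,46),'short':(335,170,370,200,78,95),'traywall+floor':(330,165,390,248,2,12),'driptray':(195,160,235,192,9,20)}
    else:
        boxes={'jar':(295,155,330,190,140,160),'lever':(280,178,335,208,132,150),'hub':(330,190,350,210,140,155),'carton':(190,145,262,240,78,95),'trayrim':(115,135,200,215,34,46),'short':(140,165,180,205,74,95)}
    for k,(u0,v0,u1,v1,a,b) in boxes.items():
        w=W[v0:v1,u0:u1].reshape(-1,3); q=w[(w[:,2]>a)&(w[:,2]<b)]
        if len(q)<4: print(k,len(q)); continue
        r=cv2.minAreaRect(q[:,:2].astype(np.float32)); c=cv2.minEnclosingCircle(q[:,:2].astype(np.float32))
        print(k,len(q),'mean',q.mean(0).round(1),'rect',np.round(r[0],1),np.round(r[1],1),round(r[2],1),'circ',np.round(c[0],1),round(c[1],1))
E
```

```text
top valid 0.9958750406901041
jar 294 mean [499.   57.9 149.1] rect [499.1  58.1] [54.3 52.7] 44.8 circ [499.5  58.3] 27.8
lever 226 mean [573.8  54.3 138.9] rect [574.5  56.3] [112.4  18.1] 79.6 circ [576.2  56. ] 56.4
hub 47 mean [589.6 138.2 143.5] rect [588.2 138.3] [23.6 23.7] 89.1 circ [589.  137.5] 13.1
carton 3562 mean [ 546.1 -164.8   84.6] rect [ 546.8 -165. ] [221.5 150. ] 4.6 circ [ 546.2 -164.2] 131.4
trayrim 448 mean [ 492.  -386.    38.5] rect [ 488.9 -388.5] [240.  161.5] 3.1 circ [ 489.1 -387.3] 142.7
short 326 mean [ 550.4 -360.1   84. ] rect [ 550.6 -359.7] [57.9 61.2] 87.5 circ [ 550.6 -360.6] 30.9
traywall+floor 2367 mean [ 480.7 -395.9    5. ] rect [ 490.1 -397. ] [190.1 265.3] 89.9 circ [ 490.1 -397.7] 158.1
driptray 91 mean [585.1  73.5  13.1] rect [585.4  78.3] [74.1 75. ] 85.8 circ [585.8  78.5] 51.5
scene valid 0.996246337890625
jar 325 mean [507.   56.1 147.5] rect [524.5  54.6] [ 54.5 106.1] 84.0 circ [523.9  45.8] 55.0
lever 340 mean [576.3  60.9 137.4] rect [555.   65.7] [126.9  62.8] 80.7 circ [581.1  61.5] 63.5
hub 52 mean [591.  136.3 143.4] rect [589.2 136.8] [24.9 24.4] 1.4 circ [589.8 137. ] 13.2
carton 3498 mean [ 555.7 -164.5   84. ] rect [ 546.3 -166. ] [224.5 150.1] 4.5 circ [ 547.5 -166.5] 132.8
trayrim 520 mean [ 510.3 -382.9   37.9] rect [ 488.8 -389.8] [242.7 162.3] 2.9 circ [ 489.2 -389.9] 142.9
short 332 mean [ 553.7 -359.6   83. ] rect [ 551.9 -361.5] [60.2 61.5] 69.8 circ [ 551.2 -362.8] 32.7
```

```bash
cat >> h.py <<'E'
from scipy.spatial.transform import Rotation as R
def togo(pos,ydir=None):
    """shift (mm) in tool axes to pos; turn (deg, tool axes) to point straight down with tool y along +-ydir (world deg)"""
    s=monitor.sense(); r=R.from_rotvec(s['tool_rot']); M=r.as_matrix(); p=np.array(s['ee_pos'])
    print('t',round(s['time_s'],2),'tcp',p.round(1),'F',np.round(s['wrist_force'],1),'w',round(s['grip_width'],1))
    print('axes x,y,z',M.T.round(3).tolist()); d=np.array(pos)-p
    print('togo world',d.round(1),'tool',(M.T@d).round(1))
    if ydir is not None:
        best=None
        for a in(ydir,ydir+180):
            a=np.deg2rad(a); x=np.array([0,0,-1.]);y=np.array([np.cos(a),np.sin(a),0])
            t=R.from_matrix(np.c_[x,y,np.cross(x,y)]); v=np.rad2deg((r.inv()*t).as_rotvec())
            if best is None or np.linalg.norm(v)<np.linalg.norm(best): best=v
        print('turn deg',best.round(1))
E
python3 - <<'E'
from h import *
togo([499,58,240],80)
z=np.load('pics/top_0.npz'); W=cloud('top',z['d'].astype(float)).reshape(-1,3)
q=W[(W[:,2]>325)&(W[:,2]<355)&(W[:,1]>330)&(W[:,1]<600)&(W[:,0]>480)]
print('drum',cv2.minEnclosingCircle(q[:,:2].astype(np.float32)))
d=np.array([590,137]); q=W[(W[:,2]>134)&(W[:,2]<146)&(np.hypot(*(W[:,:2]-d).T)<160)&(np.hypot(*(W[:,:2]-d).T)>65)&(W[:,0]>540)&(W[:,1]<100)]
print('grip',cv2.minAreaRect(q[:,:2].astype(np.float32)),q.mean(0))
E
```

```text
t 0.1 tcp [155.  604.9 255. ] F [-0.9 -1.  -0.9] w 88.2
axes x,y,z [[-0.0, -0.002, -1.0], [0.248, 0.969, -0.002], [0.969, -0.248, 0.0]]
togo world [ 344.  -546.9  -15. ] tool [  15.8 -444.4  468.9]
turn deg [-4.4  0.   0.1]
drum ((611.1609497070312, 456.7707214355469), 18.38389778137207)
grip ((571.0260009765625, 37.26087951660156), (73.70692443847656, 18.102783203125), 79.55925750732422) [570.39262896  36.8861378  139.85628454]
```

Call:
apply_moves([
  [[0,-0.02,0.02],[0,0,0],1],
  [[0,-0.033,0.035],[0,0,0],1],
  [[0,-0.033,0.035],[0,0,0],1],
  [[0,-0.033,0.035],[0,0,0],1],
  [[0,-0.033,0.035],[0,0,0],1],
])

```text
time_s: 0.6
ee_pos: [269.3, 418.4, 251.9]
tool_rot: [0.187, 1.569, -0.185]
wrist_force: [0.5, 0.1, 0.3]
grip_width: 88.2
```

Call:
apply_moves([
  [[0,-0.033,0.035],[0,0,0],1],
  [[0,-0.033,0.035],[0,0,0],1],
  [[0,-0.033,0.035],[0,0,0],1],
  [[0,-0.033,0.035],[0,0,0],1],
  [[0,-0.033,0.035],[0,0,0],1],
])

```text
time_s: 1.1
ee_pos: [404.2, 207.9, 250.3]
tool_rot: [0.184, 1.569, -0.185]
wrist_force: [2.2, 0.8, -0.4]
grip_width: 88.4
```

```bash
python3 -c "
from h import *
togo([499,58,240],78)"
```

```text
t 1.1 tcp [404.2 207.9 250.3] F [ 2.2  0.8 -0.4] w 88.4
axes x,y,z [[-0.006, 0.0, -1.0], [0.232, 0.973, -0.001], [0.973, -0.232, -0.006]]
togo world [  94.8 -149.9  -10.3] tool [   9.6 -123.7  127.1]
turn deg [-1.4 -0.4  0.1]
```

Call:
apply_moves([
  [[0,-0.033,0.034],[0,0,0],1],
  [[0,-0.033,0.034],[0,0,0],1],
  [[0,-0.03,0.03],[0,0,0],1],
  [[0,-0.018,0.02],[0,0,0],1],
  [[0,-0.008,0.008],[0,0,0],1],
])

```text
time_s: 1.6
ee_pos: [502.8, 46.3, 248.5]
tool_rot: [0.19, 1.569, -0.195]
wrist_force: [-0.5, 0.3, 0.5]
grip_width: 87.9
```

Call:
apply_moves([
  [[0,0,0],[0,0,0],1],
])

```text
time_s: 1.7
ee_pos: [503.1, 44.9, 248.1]
tool_rot: [0.192, 1.569, -0.198]
wrist_force: [0.3, 0.5, 0.3]
grip_width: 88.1
```

```bash
python3 -c "
from h import *
togo([499,58,114],78)
grab('scene','1')"
```

```text
t 1.7 tcp [503.1  44.9 248.1] F [0.3 0.5 0.3] w 88.1
axes x,y,z [[-0.008, -0.003, -1.0], [0.246, 0.969, -0.005], [0.969, -0.246, -0.007]]
togo world [  -4.1   13.1 -134.1] tool [134.1  12.3  -6.3]
turn deg [-2.2 -0.4  0.3]
```

View pics/scene_1.png

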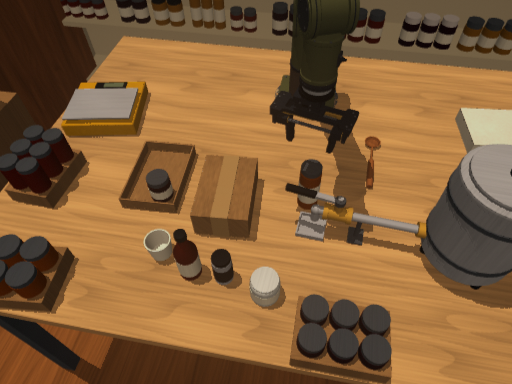

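The open gripper hangs above the jar, with fingertips at about (290,138) and (343,140) and the jar lid at (311,168). Nothing has been disturbed. Correcting sideways first, then descending.

Call:
apply_moves([
  [[0,0.012,-0.006],[-2.0,0,0],1],
  [[0.035,0,0],[0,0,0],1],
  [[0.02,0,0],[0,0,0],1],
  [[0,0,0],[0,0,0],1],
])

```text
time_s: 2.15
ee_pos: [496.0, 71.6, 193.2]
tool_rot: [0.153, 1.573, -0.147]
wrist_force: [-0.8, -0.4, 0.2]
grip_width: 88.3
```

```bash
python3 -c "
from h import *
togo([499,58,114],78)"
```

```text
t 2.15 tcp [496.   71.6 193.2] F [-0.8 -0.4  0.2] w 88.3
axes x,y,z [[-0.007, 0.004, -1.0], [0.189, 0.982, 0.003], [0.982, -0.189, -0.008]]
togo world [  3.  -13.6 -79.2] tool [ 79.1 -13.    6.2]
turn deg [ 1.1 -0.4 -0.2]
```

Call:
apply_moves([
  [[0,-0.006,0.003],[0,0,0],1],
  [[0,0,0],[0,0,0],1],
  [[0,0,0],[0,0,0],1],
])

```text
time_s: 2.45
ee_pos: [497.2, 69.5, 195.1]
tool_rot: [0.148, 1.572, -0.138]
wrist_force: [-0.1, 0.4, 0.2]
grip_width: 88.0
```

```bash
python3 -c "
from h import *
togo([499,58,114],78)"
```

```text
t 2.45 tcp [497.2  69.5 195.1] F [-0.1  0.4  0.2] w 88.0
axes x,y,z [[-0.006, 0.006, -1.0], [0.181, 0.983, 0.005], [0.983, -0.181, -0.007]]
togo world [  1.8 -11.5 -81.1] tool [ 81.1 -11.4   4.5]
turn deg [ 1.6 -0.4 -0.3]
```

Call:
apply_moves([
  [[0,-0.01,0.004],[0,0,0],1],
  [[0,0,0],[0,0,0],1],
  [[0,0,0],[0,0,0],1],
])

```text
time_s: 2.75
ee_pos: [500.5, 57.8, 196.8]
tool_rot: [0.149, 1.569, -0.139]
wrist_force: [0.2, 0.8, 1.0]
grip_width: 88.4
```

```bash
python3 -c "
from h import *
togo([499,58,114],78)"
```

```text
t 2.75 tcp [500.5  57.8 196.8] F [0.2 0.8 1. ] w 88.4
axes x,y,z [[-0.002, 0.007, -1.0], [0.182, 0.983, 0.006], [0.983, -0.182, -0.004]]
togo world [ -1.5   0.2 -82.8] tool [82.8 -0.6 -1.2]
turn deg [ 1.5 -0.2 -0.4]
```

Call:
apply_moves([
  [[0.02,0,0],[0,0,0],1],
  [[0.02,0,0],[0,0,0],1],
  [[0.02,0,0],[0,0,0],1],
  [[0.008,0,0],[0,0,0],1],
  [[0,0,0],[0,0,0],1],
])

```text
time_s: 3.25
ee_pos: [502.5, 57.3, 128.3]
tool_rot: [0.152, 1.564, -0.14]
wrist_force: [-0.1, 0.0, 0.1]
grip_width: 87.7
```

```bash
python3 -c "
from h import *
togo([499,58,114],78)"
```

```text
t 3.25 tcp [502.5  57.3 128.3] F [-0.1  0.   0.1] w 87.7
axes x,y,z [[0.003, 0.008, -1.0], [0.185, 0.983, 0.008], [0.983, -0.185, 0.001]]
togo world [ -3.5   0.7 -14.3] tool [14.2 -0.1 -3.6]
turn deg [ 1.3  0.1 -0.5]
```

Call:
apply_moves([
  [[0.009,0,-0.003],[0,0,-0.4],1],
  [[0.004,0,0],[0,0,0],1],
  [[0,0,0],[0,0,0],1],
])

```text
time_s: 3.55
ee_pos: [500.4, 58.2, 115.7]
tool_rot: [0.147, 1.562, -0.145]
wrist_force: [-1.0, -0.4, -0.3]
grip_width: 88.0
```

```bash
python3 -c "
from h import *
togo([499,58,114],78)"
```

```text
t 3.55 tcp [500.4  58.2 115.7] F [-1.  -0.4 -0.3] w 88.0
axes x,y,z [[0.004, 0.001, -1.0], [0.185, 0.983, 0.001], [0.983, -0.185, 0.003]]
togo world [-1.4 -0.2 -1.7] tool [ 1.7 -0.4 -1.3]
turn deg [ 1.3  0.2 -0.1]
```

Call:
apply_moves([
  [[0,0,0],[0,0,0],0.68],
  [[0,0,0],[0,0,0],0.6],
  [[0,0,0],[0,0,0],0.3],
  [[0,0,0],[0,0,0],0],
  [[0,0,0],[0,0,0],0],
], newtons=30)

```text
time_s: 4.05
ee_pos: [500.9, 58.0, 116.8]
tool_rot: [0.147, 1.56, -0.145]
wrist_force: [-0.1, -0.0, -2.4]
grip_width: 57.3
```

Call:
apply_moves([
  [[0,0,0],[0,0,0],0],
  [[-0.008,0,0],[0,0,0],0],
  [[-0.015,0,0],[0,0,0],0],
  [[-0.02,0,0],[0,0,0],0],
])

```text
time_s: 4.45
ee_pos: [497.9, 57.5, 158.8]
tool_rot: [0.145, 1.569, -0.147]
wrist_force: [0.2, 0.5, -4.0]
grip_width: 57.6
```

```bash
python3 -c "
from h import *
togo([499,58,245],78)"
```

```text
t 4.45 tcp [497.9  57.5 158.8] F [ 0.2  0.5 -4. ] w 57.6
axes x,y,z [[-0.003, -0.001, -1.0], [0.185, 0.983, -0.001], [0.983, -0.185, -0.003]]
togo world [ 1.1  0.5 86.2] tool [-86.2   0.6   0.8]
turn deg [ 1.3 -0.1  0.1]
```

Call:
apply_moves([
  [[-0.03,0,0],[0,0,0],0],
  [[-0.03,0,0],[0,0,0],0],
  [[-0.02,0,0],[0,0,0],0],
  [[-0.01,0,0],[0,0,0],0],
  [[0,0,0],[0,0,0],0],
])

```text
time_s: 4.95
ee_pos: [496.4, 57.2, 254.4]
tool_rot: [0.145, 1.57, -0.147]
wrist_force: [-0.0, -0.4, -4.4]
grip_width: 57.2
```

```bash
python3 -c "
from h import *
togo([429,-392,250],78)
grab('scene','2')"
```

```text
t 4.95 tcp [496.4  57.2 254.4] F [-0.  -0.4 -4.4] w 57.2
axes x,y,z [[-0.004, -0.001, -1.0], [0.185, 0.983, -0.002], [0.983, -0.185, -0.004]]
togo world [ -67.4 -449.2   -4.4] tool [   5.2 -453.9   16.7]
turn deg [ 1.4 -0.2  0.1]
```

View pics/scene_2.png

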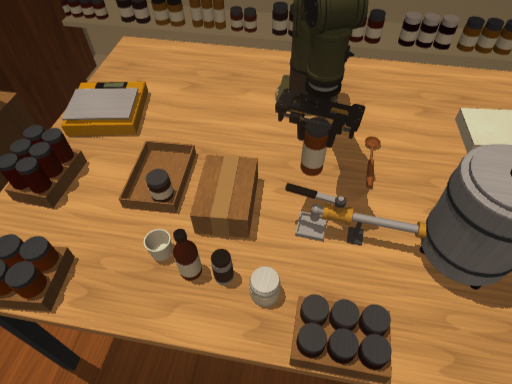

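The jar is held upright in the jaws, centred at about (315,147), and the lever is untouched at (288..345,195). Carrying it over the carton to the tray.

Call:
apply_moves([
  [[0,-0.015,0.001],[0,0,0],0],
  [[0,-0.025,0.001],[0,0,0],0],
  [[0,-0.035,0.001],[0,0,0],0],
  [[0,-0.035,0.001],[0,0,0],0],
  [[0,-0.035,0.001],[0,0,0],0],
])

```text
time_s: 5.5
ee_pos: [471.8, -83.5, 247.7]
tool_rot: [0.136, 1.582, -0.133]
wrist_force: [0.6, -1.1, -4.7]
grip_width: 57.5
```

Call:
apply_moves([
  [[0,-0.035,0.001],[0,0,0],0],
  [[0,-0.035,0.001],[0,0,0],0],
  [[0,-0.035,0.001],[0,0,0],0],
  [[0,-0.035,0.001],[0,0,0],0],
  [[0,-0.03,0.001],[0,0,0],0],
])

```text
time_s: 6.0
ee_pos: [441.2, -258.2, 239.7]
tool_rot: [0.138, 1.597, -0.13]
wrist_force: [0.5, 0.1, -3.4]
grip_width: 56.7
```

```bash
python3 -c "
from h import *
togo([429,-392,250],78)"
```

```text
t 6.0 tcp [ 441.2 -258.2  239.7] F [ 0.5  0.1 -3.4] w 56.7
axes x,y,z [[-0.03, 0.008, -1.0], [0.169, 0.986, 0.003], [0.985, -0.169, -0.031]]
togo world [ -12.2 -133.8   10.3] tool [ -11.  -133.9   10.3]
turn deg [ 2.3 -1.8 -0.1]
```

Call:
apply_moves([
  [[-0.005,-0.035,0.003],[0,-0.5,0],0],
  [[-0.005,-0.033,0.003],[0,-0.5,0],0],
  [[0,-0.025,0.002],[0,-0.5,0],0],
  [[0,-0.015,0.001],[0,-0.3,0],0],
  [[0,0,0],[0,0,0],0],
])

```text
time_s: 6.5
ee_pos: [424.6, -373.9, 240.3]
tool_rot: [0.146, 1.58, -0.134]
wrist_force: [-0.3, 1.0, -4.7]
grip_width: 57.2
```

Call:
apply_moves([
  [[0,0,0],[0,0,0],0],
])

```text
time_s: 6.6
ee_pos: [424.4, -372.3, 239.3]
tool_rot: [0.147, 1.581, -0.131]
wrist_force: [1.0, 1.0, -4.3]
grip_width: 57.4
```

```bash
python3 -c "
from h import *
togo([429,-392,121],78)"
```

```text
t 6.6 tcp [ 424.4 -372.3  239.3] F [ 1.   1.  -4.3] w 57.4
axes x,y,z [[-0.014, 0.012, -1.0], [0.176, 0.984, 0.009], [0.984, -0.176, -0.016]]
togo world [   4.6  -19.7 -118.3] tool [118.  -19.6   9.9]
turn deg [ 1.9 -0.9 -0.5]
```

Call:
apply_moves([
  [[0,-0.014,0.006],[0,-0.8,-0.4],0],
  [[0.02,-0.004,0.002],[0,0,0],0],
  [[0.025,0,0],[0,0,0],0],
  [[0.01,0,0],[0,0,0],0],
  [[0,0,0],[0,0,0],0],
])

```text
time_s: 7.1
ee_pos: [433.9, -388.0, 183.0]
tool_rot: [0.132, 1.564, -0.129]
wrist_force: [-0.2, 0.1, -3.3]
grip_width: 57.3
```

```bash
python3 -c "
from h import *
togo([429,-392,121],78)"
```

```text
t 7.1 tcp [ 433.9 -388.   183. ] F [-0.2  0.1 -3.3] w 57.3
axes x,y,z [[0.003, 0.002, -1.0], [0.166, 0.986, 0.003], [0.986, -0.166, 0.003]]
togo world [ -4.9  -4.  -62. ] tool [62.  -4.9 -4.4]
turn deg [ 2.5  0.2 -0.1]
```

Call:
apply_moves([
  [[0.018,-0.002,-0.002],[0,0,0],0],
  [[0.018,0,0],[0,0,0],0],
  [[0.006,0,0],[0,0,0],0],
  [[0,0,0],[0,0,0],0],
])

```text
time_s: 7.5
ee_pos: [435.7, -389.6, 143.6]
tool_rot: [0.127, 1.558, -0.128]
wrist_force: [-0.0, 0.3, -4.5]
grip_width: 57.3
```

```bash
python3 -c "
from h import *
togo([429,-392,121],78)
grab('scene','3')"
```

```text
t 7.5 tcp [ 435.7 -389.6  143.6] F [-0.   0.3 -4.5] w 57.3
axes x,y,z [[0.009, -0.001, -1.0], [0.162, 0.987, 0.0], [0.987, -0.162, 0.01]]
togo world [ -6.7  -2.4 -22.6] tool [22.5 -3.5 -6.4]
turn deg [ 2.7  0.5 -0. ]
```

View pics/scene_3.png

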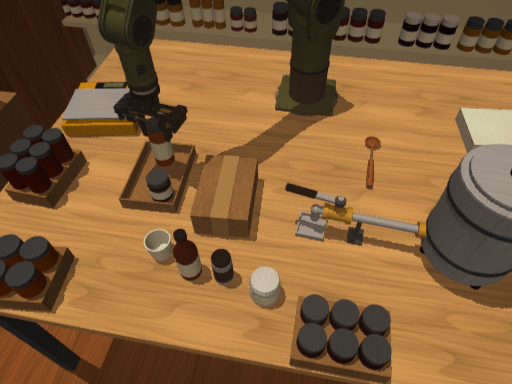

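The jar hangs at (163,148) over the empty half of the tray, with the short jar at (158,185). All clear, so I'm lowering slowly.

Call:
apply_moves([
  [[0.008,0,-0.002],[0,0.4,0],0],
  [[0.006,0,0],[0,0,0],0],
  [[0.003,0,0],[0,0,0],0],
  [[0.001,0,0],[0,0,0],0],
])

```text
time_s: 7.95
ee_pos: [435.7, -390.2, 127.3]
tool_rot: [0.125, 1.56, -0.13]
wrist_force: [-0.2, 0.3, -4.0]
grip_width: 57.4
```

Call:
apply_moves([
  [[0.001,0,0],[0,0,0],0],
])

```text
time_s: 8.05
ee_pos: [435.7, -390.3, 126.3]
tool_rot: [0.125, 1.56, -0.13]
wrist_force: [-1.3, 0.7, -3.3]
grip_width: 56.8
```

Call:
apply_moves([
  [[0.002,0,0],[0,0,0],0],
  [[0.002,0,0],[0,0,0],0],
])

```text
time_s: 8.25
ee_pos: [435.9, -390.5, 122.3]
tool_rot: [0.125, 1.559, -0.13]
wrist_force: [0.5, -0.3, -4.4]
grip_width: 57.2
```

Call:
apply_moves([
  [[0.001,0,0],[0,0,0],0],
])

```text
time_s: 8.35
ee_pos: [436.5, -390.7, 121.9]
tool_rot: [0.125, 1.558, -0.131]
wrist_force: [-1.6, 1.5, 8.0]
grip_width: 57.4
```

Touched down (about 12 N change). Opening the jaws gently.

Call:
apply_moves([
  [[0,0,0],[0,0,0],0.7],
  [[0,0,0],[0,0,0],0.85],
  [[0,0,0],[0,0,0],1],
  [[0,0,0],[0,0,0],1],
  [[0,0,0],[0,0,0],1],
])

```text
time_s: 8.85
ee_pos: [437.9, -391.7, 123.4]
tool_rot: [0.123, 1.555, -0.133]
wrist_force: [-0.3, -0.6, -0.7]
grip_width: 88.0
```

```bash
python3 -c "
from h import *
togo([436,-390.5,250],78)"
```

```text
t 8.85 tcp [ 437.9 -391.7  123.4] F [-0.3 -0.6 -0.7] w 88.0
axes x,y,z [[0.012, -0.007, -1.0], [0.162, 0.987, -0.005], [0.987, -0.162, 0.013]]
togo world [ -1.9   1.2 126.6] tool [-126.6    0.3   -0.4]
turn deg [2.7 0.7 0.3]
```

Call:
apply_moves([
  [[-0.015,0,0],[0,0,0],1],
  [[-0.03,0,0],[0,0,0],1],
  [[-0.04,0,0],[0,0,0],1],
  [[-0.03,0,0],[0,0,0],0.3],
  [[-0.01,0,0],[0,0,0],0],
])

```text
time_s: 9.35
ee_pos: [435.2, -389.7, 250.1]
tool_rot: [0.125, 1.56, -0.129]
wrist_force: [0.5, -0.4, 0.3]
grip_width: 74.2
```

```bash
python3 -c "
from h import *
togo([610,32,250],78)
p,d=grab('top','4'); 
W=cloud('top',d.astype(float)).reshape(-1,3); q=W[(W[:,2]>145)&(W[:,2]<162)&(abs(W[:,0]-435)<45)&(abs(W[:,1]+390)<45)]
print(len(q),q.mean(0) if len(q) else '')
grab('scene','4')"
```

```text
t 9.35 tcp [ 435.2 -389.7  250.1] F [ 0.5 -0.4  0.3] w 74.2
axes x,y,z [[0.007, -0.003, -1.0], [0.161, 0.987, -0.002], [0.987, -0.161, 0.007]]
togo world [ 1.748e+02  4.217e+02 -1.000e-01] tool [  0.  444.4 104.4]
turn deg [2.7 0.4 0.1]
104 [ 440.43903089 -401.94479637  153.77269656]
```

View pics/scene_4.png

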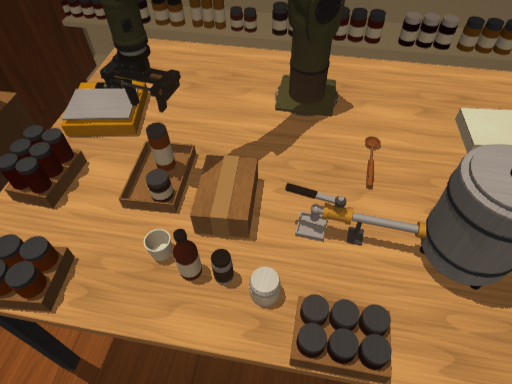

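The jar stands upright in the tray at (159,145), behind the short jar at (159,184). The fingers are well above it. Now to the lever.

Call:
apply_moves([
  [[-0.005,0.03,0.007],[0,0,0],0],
  [[0,0.046,0.011],[0,0,0],0],
  [[0,0.046,0.011],[0,0,0],0],
  [[0,0.046,0.011],[0,0,0],0],
  [[0,0.046,0.011],[0,0,0],0],
])

```text
time_s: 9.95
ee_pos: [515.0, -190.0, 243.3]
tool_rot: [0.14, 1.576, -0.146]
wrist_force: [0.7, -0.0, 0.1]
grip_width: 26.0
```

Call:
apply_moves([
  [[0,0.046,0.011],[0,0,0],0],
  [[0,0.046,0.011],[0,0,0],0],
  [[0,0.046,0.011],[0,0,0],0],
  [[0,0.03,0.008],[0,0,0],0],
  [[0,0.012,0.003],[0,0,0],0],
])

```text
time_s: 10.45
ee_pos: [588.9, -6.8, 231.2]
tool_rot: [0.135, 1.592, -0.137]
wrist_force: [-0.4, 0.1, -0.9]
grip_width: 0.4
```

```bash
python3 -c "
from h import *
togo([612,32,250],78)"
```

```text
t 10.45 tcp [588.9  -6.8 231.2] F [-0.4  0.1 -0.9] w 0.4
axes x,y,z [[-0.026, 0.001, -1.0], [0.172, 0.985, -0.003], [0.985, -0.172, -0.025]]
togo world [23.1 38.8 18.8] tool [-19.3  42.2  15.6]
turn deg [ 2.1 -1.4  0.2]
```

Call:
apply_moves([
  [[0,0.018,0.014],[0,-1.2,0],0],
  [[0,0.014,0.008],[0,0,0],0],
  [[0,0.004,0],[0,0,0],0],
  [[0,0,0],[0,0,0],0],
])

```text
time_s: 10.85
ee_pos: [613.7, 23.6, 224.1]
tool_rot: [0.129, 1.582, -0.142]
wrist_force: [0.7, -0.6, 1.2]
grip_width: 0.5
```

```bash
python3 -c "
from h import *
togo([612,32,131],78)"
```

```text
t 10.85 tcp [613.7  23.6 224.1] F [ 0.7 -0.6  1.2] w 0.5
axes x,y,z [[-0.016, -0.007, -1.0], [0.171, 0.985, -0.009], [0.985, -0.171, -0.015]]
togo world [ -1.7   8.4 -93.1] tool [93.1  8.9 -1.7]
turn deg [ 2.1 -0.8  0.6]
```

Call:
apply_moves([
  [[0.025,0.006,0],[0,-0.6,0.5],0],
  [[0.03,0,0],[0,0,0],0],
  [[0.018,0,0],[0,0,0],0],
  [[0.006,0,0],[0,0,0],0],
  [[0,0,0],[0,0,0],0],
])

```text
time_s: 11.35
ee_pos: [610.7, 19.0, 141.5]
tool_rot: [0.137, 1.574, -0.149]
wrist_force: [-0.4, 0.7, 0.5]
grip_width: 0.6
```

```bash
python3 -c "
from h import *
togo([596,32,131],78)"
```

```text
t 11.35 tcp [610.7  19.  141.5] F [-0.4  0.7  0.5] w 0.6
axes x,y,z [[-0.008, -0.007, -1.0], [0.181, 0.983, -0.008], [0.983, -0.181, -0.007]]
togo world [-14.7  13.  -10.5] tool [ 10.6  10.2 -16.7]
turn deg [ 1.6 -0.4  0.5]
```

Call:
apply_moves([
  [[0.007,0.008,-0.006],[0,0,0],0],
  [[0.003,0.005,-0.008],[0,0,0],0],
  [[0,0,-0.008],[0,0,0],0],
  [[0,0,-0.008],[0,0,0],0],
])

```text
time_s: 11.75
ee_pos: [583.9, 37.0, 133.3]
tool_rot: [0.139, 1.568, -0.15]
wrist_force: [2.5, -2.0, -2.2]
grip_width: 0.6
```

```bash
python3 -c "
from h import *
togo([572,34,131],78)"
```

```text
t 11.75 tcp [583.9  37.  133.3] F [ 2.5 -2.  -2.2] w 0.6
axes x,y,z [[-0.002, -0.007, -1.0], [0.183, 0.983, -0.007], [0.983, -0.183, -0.001]]
togo world [-11.9  -3.   -2.3] tool [  2.3  -5.1 -11.1]
turn deg [ 1.4 -0.   0.4]
```

In contact (about 3 N). Following the arc.

Call:
apply_moves([
  [[0,-0.003,-0.009],[0,0,0],0],
  [[0,-0.002,-0.009],[0,0,0],0],
  [[0,0.0,-0.009],[0,0,0],0],
  [[0,0.001,-0.009],[0,0,0],0],
  [[0,0.002,-0.009],[0,0,0],0],
])

```text
time_s: 12.25
ee_pos: [542.0, 45.3, 136.4]
tool_rot: [0.143, 1.552, -0.147]
wrist_force: [3.3, 0.0, 0.3]
grip_width: 0.3
```

```bash
cat >> h.py <<'E'
def arc(phi_t,r=105,z=132):
    s=monitor.sense(); d=np.array(s['ee_pos'])[:2]-[590,137]
    print('r',np.hypot(*d).round(1),'phi',np.rad2deg(np.arctan2(d[1],d[0]))%360)
    a=np.deg2rad(phi_t); togo([590+r*np.cos(a),137+r*np.sin(a),z],78)
E
python3 -c "
from h import *
arc(230)"
```

```text
r 103.5 phi 242.37892897276942
t 12.25 tcp [542.   45.3 136.4] F [3.3 0.  0.3] w 0.3
axes x,y,z [[0.013, -0.004, -1.0], [0.184, 0.983, -0.001], [0.983, -0.184, 0.014]]
togo world [-19.5  11.2  -4.4] tool [  4.1   7.5 -21.3]
turn deg [1.4 0.8 0.1]
```

Call:
apply_moves([
  [[0.002,0.003,-0.008],[0,0.4,0],0],
  [[0.002,0.004,-0.008],[0,0.3,0],0],
  [[0,0.004,-0.008],[0,0,0],0],
  [[0,0.005,-0.008],[0,0,0],0],
])

```text
time_s: 12.65
ee_pos: [510.8, 67.1, 132.2]
tool_rot: [0.144, 1.565, -0.149]
wrist_force: [2.5, -1.2, -0.9]
grip_width: 0.7
```

```bash
python3 -c "
from h import *
arc(208)"
```

```text
r 105.6 phi 221.44709334702685
t 12.65 tcp [510.8  67.1 132.2] F [ 2.5 -1.2 -0.9] w 0.7
axes x,y,z [[0.0, -0.003, -1.0], [0.185, 0.983, -0.003], [0.983, -0.185, 0.001]]
togo world [-13.5  20.6  -0.2] tool [  0.1  17.7 -17.1]
turn deg [1.3 0.  0.2]
```

Call:
apply_moves([
  [[0,0.006,-0.006],[0,0,0],0],
  [[0,0.006,-0.005],[0,0,0],0],
  [[0,0.006,-0.004],[0,0,0],0],
])

```text
time_s: 12.95
ee_pos: [496.5, 88.6, 131.7]
tool_rot: [0.142, 1.569, -0.151]
wrist_force: [2.5, -2.4, 0.5]
grip_width: 0.6
```

```bash
python3 -c "
from h import *
arc(191)"
```

```text
r 105.3 phi 207.34114271618938
t 12.95 tcp [496.5  88.6 131.7] F [ 2.5 -2.4  0.5] w 0.6
axes x,y,z [[-0.003, -0.005, -1.0], [0.185, 0.983, -0.006], [0.983, -0.185, -0.002]]
togo world [-9.6 28.3  0.3] tool [ -0.4  26.1 -14.6]
turn deg [ 1.3 -0.1  0.3]
```

Call:
apply_moves([
  [[0,0.005,-0.004],[0,0,0],0],
  [[0,0.005,-0.003],[0,0,0],0],
  [[0,0.004,-0.002],[0,0,0],0],
])

```text
time_s: 13.25
ee_pos: [488.4, 105.4, 131.3]
tool_rot: [0.14, 1.571, -0.151]
wrist_force: [1.6, -2.2, 1.0]
grip_width: 0.3
```

Call:
apply_moves([
  [[0,0.003,-0.001],[0,0,0],0],
  [[0,0.003,-0.001],[0,0,0],0],
])

```text
time_s: 13.45
ee_pos: [486.9, 112.1, 131.2]
tool_rot: [0.139, 1.572, -0.152]
wrist_force: [1.6, -2.3, 1.1]
grip_width: 0.4
```

```bash
python3 -c "
from h import *
arc(191)"
```

```text
r 106.1 phi 193.5824057090585
t 13.45 tcp [486.9 112.1 131.2] F [ 1.6 -2.3  1.1] w 0.4
axes x,y,z [[-0.007, -0.007, -1.0], [0.184, 0.983, -0.008], [0.983, -0.184, -0.005]]
togo world [0.  4.9 0.8] tool [-0.9  4.8 -0.9]
turn deg [ 1.4 -0.3  0.5]
```

Call:
apply_moves([
  [[0,0.003,-0.001],[0,0,0],0],
  [[0,0.003,-0.001],[0,0,0],0],
])

```text
time_s: 13.65
ee_pos: [485.8, 118.4, 131.0]
tool_rot: [0.139, 1.573, -0.153]
wrist_force: [1.3, -2.7, 0.8]
grip_width: 0.5
```

Call:
apply_moves([
  [[0,0.003,-0.001],[0,0,0],0],
])

```text
time_s: 13.75
ee_pos: [485.6, 119.6, 131.0]
tool_rot: [0.138, 1.573, -0.156]
wrist_force: [3.2, -11.1, 2.0]
grip_width: 0.6
```

Call:
apply_moves([
  [[0,0.003,-0.001],[0,0,0],0],
])

```text
time_s: 13.85
ee_pos: [485.5, 119.5, 131.0]
tool_rot: [0.137, 1.572, -0.163]
wrist_force: [3.2, -10.5, 4.2]
grip_width: 0.7
```

Against the stop (11 N, no further motion). One firmer nudge, then I'll back off.

Call:
apply_moves([
  [[0,0.006,0],[0,0,0],0],
])

```text
time_s: 13.95
ee_pos: [485.6, 119.7, 131.0]
tool_rot: [0.134, 1.575, -0.173]
wrist_force: [-0.4, -16.9, 10.1]
grip_width: 0.7
```

Call:
apply_moves([
  [[0,-0.008,0],[0,0,0],0],
  [[0,-0.015,0],[0,0,0],0],
  [[-0.01,-0.01,0],[0,0,0],0],
  [[-0.04,0,0],[0,0,0],0],
  [[-0.04,-0.02,0],[0,0,0],0],
])

```text
time_s: 14.45
ee_pos: [471.7, 70.1, 221.3]
tool_rot: [0.129, 1.588, -0.169]
wrist_force: [1.5, 0.0, 0.2]
grip_width: 0.3
```

Call:
apply_moves([
  [[-0.03,-0.04,0],[0,0,0],0],
  [[0,-0.04,-0.02],[0,0,0],0],
  [[0,-0.02,-0.02],[0,0,0],0],
  [[0,0,0],[0,0,0],0],
  [[0,0,0],[0,0,0],0],
])

```text
time_s: 14.95
ee_pos: [414.0, -24.2, 263.4]
tool_rot: [0.133, 1.573, -0.166]
wrist_force: [-0.6, -0.1, -0.4]
grip_width: 0.2
```

```bash
python3 - <<'E'
from h import *
togo([400,0,250],78)
p,d=grab('top','5'); p2,d2=grab('scene','5'); cv2.imwrite('pics/both5.png',np.hstack([cv2.resize(p,(400,300)),cv2.resize(p2,(400,300))]))
c=np.array([589.5,137.2])
for n,D in(('top',d),('scene',d2)):
    W=cloud(n,D.astype(float)).reshape(-1,3); r=np.hypot(*(W[:,:2]-c).T)
    q=W[(W[:,2]>136)&(W[:,2]<146)&(r<150)&(r>60)&(W[:,1]<190)&(W[:,1]>20)]
    rc=cv2.minAreaRect(q[:,:2].astype(np.float32)); v=np.array(rc[0])-c
    print(n,'lever',len(q),rc,'dir deg from axis',np.rad2deg(np.arctan2(v[1],v[0]))%360)
    q=W[(W[:,2]>148)&(W[:,2]<162)&(abs(W[:,0]-435)<50)&(abs(W[:,1]+390)<50)]
    print(' jar lid',len(q),cv2.minEnclosingCircle(q[:,:2].astype(np.float32)),q[:,2].mean())
    for nm,b in(('short',(550,-361,78,90)),):
        q=W[(abs(W[:,0]-b[0])<45)&(abs(W[:,1]-b[1])<45)&(W[:,2]>b[2])&(W[:,2]<b[3])]; print(nm,q.mean(0))
E
```

```text
t 14.95 tcp [414.  -24.2 263.4] F [-0.6 -0.1 -0.4] w 0.2
axes x,y,z [[-0.009, -0.02, -1.0], [0.189, 0.982, -0.022], [0.982, -0.189, -0.005]]
togo world [-14.   24.2 -13.4] tool [ 13.   21.4 -18.2]
turn deg [ 1.1 -0.3  1.2]
top lever 163 ((490.4295654296875, 145.23287963867188), (18.288156509399414, 78.68933868408203), 85.97173309326172) dir deg from axis 175.36445515813145
 jar lid 313 ((434.4261169433594, -389.5546875), 28.257286071777344) 153.80666731632897
short [ 550.40592148 -359.8624421    84.08483708]
scene lever 152 ((490.07135009765625, 144.37332153320312), (17.27503204345703, 78.35971069335938), 85.68213653564453) dir deg from axis 175.87352150000308
 jar lid 226 ((435.2349548339844, -391.2914733886719), 29.49505043029785) 153.14286604901127
short [ 552.94208199 -360.41555975   83.37452239]
```

View pics/both5.png

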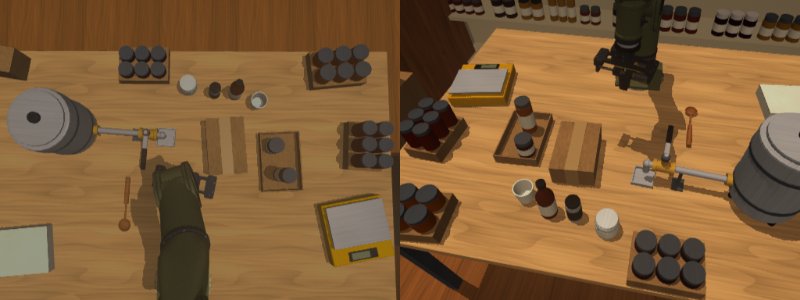

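In both views the lever is square to the pipe, pointing at the robot (top 143,150; scene 669,138). The tall jar stands upright in the tray (top 288,175; scene 524,112), and nothing else has moved. Handing in.

```bash
python3 -c "
from station import manip
print(manip.job_done())"
```

```text
the job is handed in; nothing more can be done
None
```

The job is done and handed in, with the clock at about 15 s of the 59 s allowed. I lifted the tall jar clear and set it down in the empty half of the stock tray beside the short jar. I then pushed the lever round with closed fingers until it met its stop, and backed the gripper well away.

**Last checks:**
- **Lever:** it points at 175.4° (top camera) and 175.9° (scene camera). I expected about 176.2° from the pipe direction, so both agree to within a degree. It also stopped moving under a push of up to about 20 N.
- **Tall jar:** it stands upright about 55 mm from the tray's centre, with its lid measured at 153–154 mm (155 mm expected). The set-down force changed by about 12 N.
- **Short jar:** it has not moved in the camera measurements.
- **Other goods:** they look unchanged in the pictures; I did not measure them separately.

No check failed. The two cameras disagreed by about 1–3 mm, which is roughly the calibration error. The arm overshot the first sideways correction above the jar by about 13 mm, which I corrected before descending.

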